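Press and hold the test button of the heat alarm

TASK

Test the heat alarm on the workbench before it goes up on the ceiling: it is the round alarm with the small caged heat sensor standing up in its middle. With a fingertip gently press its test button right down, keep it down for three seconds, then let go and draw the hand well clear of it. Leave the alarm lying where it is, keep off its sensor cage, and do not touch the smoke alarm, the carbon monoxide alarm, the screwdriver or the tape measure.

Things in the scene. Friction and masses are not known exactly. Their poses are not given: they have to be found in the camera images.
- heat_alarm: THE ONE TO TEST: white round heat alarm, 120 mm across, about 0.28 kg, lying loose on the bench, face up. Origin: centre of its underside, on the bench; z up. Its flat face is 36 mm above the bench, flat out to 50 mm from the centre. On the alarm's -x side, 37 mm from the centre, is the round grey test button; in the middle stands the sensor cage.
- heat_button_top (a point): centre of the top of the heat alarm's test button: grey, round, 20 mm across, its top 6 mm above the alarm's face (42 mm above the bench) when out, 2 mm above the face when fully pressed. Pressed straight down. More than 25 N on the alarm is rough handling.
- heat_button (a joint): the heat alarm's test button. Joint value 0 = out, grows to 0.004 m = fully pressed; sprung, needs 1.5 N to start and 5 N at the bottom, springs back when let go.
- heat_cage: the heat sensor's white cage in the middle of the heat alarm: 34 mm across at its foot, 29 mm above, 26 mm high, from 36 to 62 mm above the bench. Fixed to the alarm. Origin: on its axis at the alarm's face, z up. 20 mm lie between its foot and the centre of the button. Fragile.
- smoke_alarm: white round smoke alarm, 120 mm across, 36 mm high, with a closed low dome (42 mm across, to 45 mm above the bench) in its middle and dark slots round its flank; loose. Origin: centre of its underside. Same button in the same place as on the heat alarm. Leave alone.
- smoke_button (a joint): the smoke alarm's test button, 37 mm to -x of its centre. Joint value 0 = out, grows to 0.004 m = fully pressed; sprung, needs 1.5 N to start and 5 N at the bottom, springs back when let go.
- co_alarm: white oblong carbon monoxide alarm, 128 (x) by 80 (y) by 34 mm high, with a row of dark slits on its face; loose. Origin: centre of its underside. Same button, 37 mm to -x of its centre. Leave alone.
- co_button (a joint): the carbon monoxide alarm's test button. Joint value 0 = out, grows to 0.004 m = fully pressed; sprung, needs 1.5 N to start and 5 N at the bottom, springs back when let go.
- screwdriver: screwdriver, 200 mm long, lying loose along its own x, under 35 mm high. Leave alone.
- tape_measure: pocket tape measure, 70 by 36 by 66 mm high, loose, standing. Origin: centre of its underside. Leave alone.
Mind the look-alikes: they are no part of the job. Leave any yellow look-alike of the heat_alarm alone.

How it is judged (in metres and radians):
On the way, in this order (a step that is already met when the one before it is completed fails the run):
1. the heat alarm's test button is pressed down and kept down for three seconds (2.7 s pass), by a finger (value of joint heat_button above 0.0027 m and contact force between the fingers and heat_alarm above 0.5 N), for 2.7 s.
2. the button is let go and the hand drawn clear (value of joint heat_button below 0.001 m and distance between the grasp point and heat_button_top above 0.07 m), for 0.1 s.
At the end, for the whole second after the job is handed in: The button has been held at least 2.7 mm down for 2.7 s, then let go (back within 1 mm of out); the hand is more than 70 mm from the button; the heat alarm lies flat within 20 mm of where it started, and everything else within 10 mm of where it was, with the other buttons out (all of step 2 and distance of heat_alarm from where it was at the start of the episode below 0.02 m and angle between heat_alarm's own z axis and vertical below 0.06 rad and linear speed of heat_alarm below 0.02 m/s and value of joint each of smoke_button, co_button below 0.001 m and distance of each of smoke_alarm, co_alarm, screwdriver, tape_measure from where it was at the start of the episode below 0.01 m); the robot touches nothing.
It fails at once if the heat alarm is lifted, tipped, or shoved more than 20 mm along the bench (height (world z) of heat_alarm above 0.008 m or angle between heat_alarm's own z axis and vertical above 0.12 rad or distance of heat_alarm from where it was at the start of the episode above 0.02 m).
It fails at once if the heat alarm is pressed roughly, over 40 N (contact force between any of the fingers, the arm and heat_alarm above 40 N).
It fails at once if the sensor cage is pressed on or pushed (contact force between any of the fingers, the arm and heat_cage above 1.5 N).
It fails at once if another alarm is touched or its button pressed (contact force between any of the fingers, the arm and smoke_alarm above 1 N or contact force between any of the fingers, the arm and co_alarm above 1 N or value of joint any of smoke_button, co_button above 0.001 m).
It fails at once if the screwdriver or tape measure is touched, or a bystander moved (distance of any of smoke_alarm, co_alarm, screwdriver, tape_measure from where it was at the start of the episode above 0.01 m or contact force between any of the fingers, the arm and screwdriver above 1 N or contact force between any of the fingers, the arm and tape_measure above 1 N).
It also fails if it takes over 38 s, if anything falls off the work surface, if the arm or the gripper's body presses on something with over 40 N, if the wrist force passes 120 N, or if a joint passes its speed limit or range.

ROBOT

A 6-joint arm with a two-finger parallel gripper is mounted at the origin on the work surface. World frame = base frame: x ahead of the robot, y to its left, z up, the work surface at z = 0. Lengths are in mm, angles in rad, forces in N, time in s.
With the tool pointing down it reaches from about 350 to 975 mm from the base axis. Payload 7.1 kg.
Tool frame: the origin (TCP) lies midway between the tips of the shut fingers; the grasp point (between the pads) lies 19 mm behind it; z points along the fingers, y is the line along which they close (so a half turn about z gives the same grasp; the last joint's range is limited). The gripper opens to 88 mm and grips with 3 to 60 N. Pads are 20 mm wide; open, the fingers measure 115 mm over their backs; the gripper's body (75 mm by 178 mm) begins 61 mm behind the grasp point.
Start: joints at [1.257, 0.423, 1.63, -0, 1.089, -0.019], TCP at [181.561, 598.03, 222.675] pointing down, gripper open.
Joint ranges: [-3, 3], [-0.9, 2.11], [0.09, 2.58], [-1.31, 4.45], [0.11, 2.69], [-2.54, 2.54]. Speed limits (rad/s): [2.39, 2.39, 3.01, 3.14, 3.14, 3.14].

INTERFACE

Orientations are given as a rotation vector (axis times angle).
In Python, from workcell import get_obs, get_image, camera_params, close_job gives the robot as it stands.
- The arm moves only by the shell command python3 -m creep 'ROWS' [OPENING]. ROWS is a JSON object of lists of equal length, an entry for each row: "delta_pos": the shift along the tool's x, y, z in m, a list of three; "twist": the turn, a rotation vector about the tool's x, y, z in degrees, a list of three. A call has 1 to 20 rows; each row shifts and turns the commanded pose from where the row before left it, along the tool's axes as they then stand; what a row does not reach is not made up. A row lasts 1/12 s, in which the tool goes at most 41.7 mm and 7.16 degrees, less where a joint would pass 70% of its speed; a pose out of reach is approached as far as the arm can. A call with a gripper value outside its range is refused whole. OPENING is the opening, from 0 (shut) to 1 (fully open), set as the call begins (- or left out, the last holds). The fingers move at their own pace and stop on an object; the grip force is fixed at half the most. Time passes only in rows, so rows that do not move let the fingers close. It gives the time, the measured TCP pose, the force, the opening and the grip force at its end, in the units of the state.
- get_obs(): the state, without advancing time (a new reading comes with each control period).
- get_image(name): name is "scene" or "top" or "wrist"; returns (picture, depth): 480x640x3 uint8, red, green, blue; 480x640 float32, mm along the optical axis (not along the pixel's ray), 0 where there is no reading.
- camera_params(name): a dict with "camera_matrix" (3x3 intrinsics, pixels), "k1" (the pictures are not rectified: a ray, as slopes to the right and down, at radius r is drawn at 1 + k1 r^2 times it, then the intrinsics apply), "extrinsics" (4x4, takes a point from camera to world coordinates). Camera axes: x right, y down, z forward; pixel columns grow to the right and rows downward; lengths in mm; the calibration is good to about 2 mm. A picture is of the moment at which its call begins: read the wrist's pose just before it. camera_params takes no time and is no camera call; for the wrist camera it gives the pose at the moment of the call.
- close_job(): hands the job in; it is judged then, once.
The state is a dict: "t": time; "qpos": joint angles; "qvel": joint speeds; "joint_torque": joint torques, N m; "ee_pos": TCP position; "orientation": TCP orientation; "ft_force": force on the tool from outside, world axes, zero at the start; "moment": the same for the moment, N m; "width": finger opening in mm; "grasp_force": force on a finger pad.
Only numpy, scipy, OpenCV 4.12 (cv2) and the standard library are available. Lean on these libraries where they do the work, as an engineer would, in place of code of your own. Each camera call takes 0.05 s, during which the arm holds its last target. There are 200 camera calls.

## Working session

There is one attempt and no reset: what is moved stays moved. The work goes in short steps, Python scripts to look and compute and a shell command to move; the robot and the scene stay as the last step left them, time stands still between calls to the robot, and variables do not carry over. Pictures are saved under pics/ and viewed, at most 10 in all, crops included, and the job is handed in when it is done.

```bash
mkdir -p pics; cat > h.py <<'E'
import numpy as np, cv2
from workcell import *
def save(n,f):
    P=camera_params(n); im,d=get_image(n); cv2.imwrite(f'pics/{f}.png',cv2.cvtColor(im,cv2.COLOR_RGB2BGR)); np.savez(f'pics/{f}.npz',im=im,d=d,K=P['camera_matrix'],k1=P['k1'],E=P['extrinsics'])
def load(f): return np.load(f'pics/{f}.npz')
def ray(z,u,v):
    K=np.array(z['K'],float); k=float(z['k1']); p=cv2.undistortPoints(np.array([[[u,v]]],float),K,np.array([k,0,0,0.]))[0,0]
    E=z['E']; return E[:3,3],E[:3,:3]@np.array([p[0],p[1],1])
def onz(z,u,v,h):
    o,d=ray(z,u,v); return o+d*(h-o[2])/d[2]
def dep(z,u,v):
    o,d=ray(z,u,v); return o+d*z['d'][int(round(v)),int(round(u))]
E
python3 - <<'E'
from h import *
save('top','top1'); save('scene','sc1'); o=get_obs(); print(o)
E
```

```text
{'t': 0.1, 'qpos': array([ 1.25698815e+00,  4.23750503e-01,  1.63061071e+00, -1.61587802e-05,
        1.08859678e+00, -1.89978459e-02]), 'qvel': array([ 3.18704557e-04, -2.93580473e-03,  6.01666189e-04, -9.78588881e-05,
       -5.69703301e-04,  5.97648802e-05]), 'joint_torque': array([-1.08114477e-04, -5.45607698e+01, -2.74324840e+01,  6.45462074e-02,
        1.86884223e-02, -4.83477066e-06]), 'ee_pos': array([181.42213476, 597.56416904, 221.98924493]), 'orientation': array([-4.61368888e-01, -3.10731499e+00,  2.11862843e-03]), 'ft_force': array([-0.42437824, -0.16440154, -0.36400972]), 'moment': array([ 0.0314966 , -0.01600198,  0.0381223 ]), 'grasp_force': 0.0, 'width': 87.7205732401081}
```

View pics/top1.png

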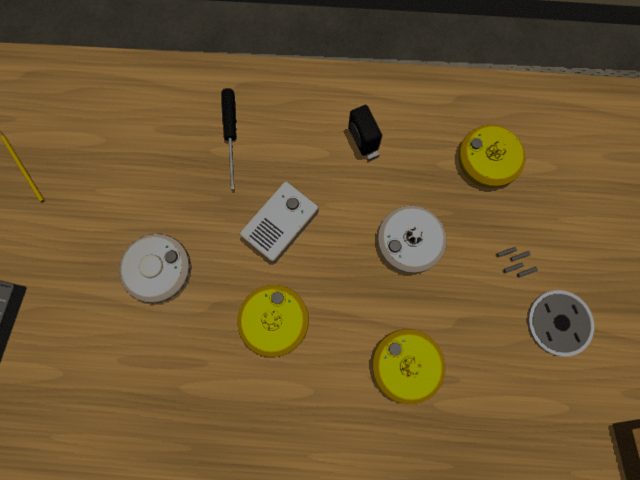

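View pics/sc1.png

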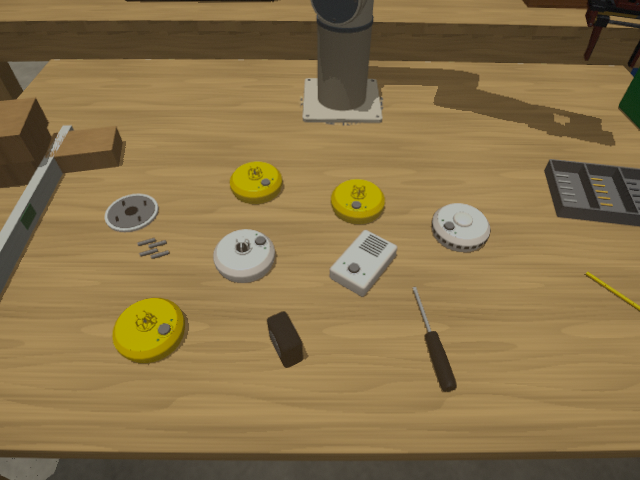

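Top view candidates:
- White round alarm at (412,239), with an open cage in the middle and its button at (395,246).
- White round alarm at (155,268), with a closed dome: the smoke alarm.
- White oblong alarm at (280,222): the CO alarm.
- Yellow look-alikes at (492,156), (273,320) and (409,366).
- Disc at (561,323): a mounting plate.

The one at (412,239) fits, being white, round and caged. In the scene view it is at (244,255), with its button at (260,240). I'll confirm it in a crop and measure.

```bash
python3 - <<'E'
from h import *
def grey(f,x0,y0,x1,y1):
    z=load(f); im=z['im'][y0:y1,x0:x1]; 
    return z,im
z=load('top1'); s=load('sc1')
a=cv2.resize(z['im'][195:285,365:460],(400,380),interpolation=cv2.INTER_CUBIC); b=cv2.resize(s['im'][220:290,205:285],(400,380),interpolation=cv2.INTER_CUBIC)
cv2.imwrite('pics/crop.png',np.hstack([a,b])[:,:,::-1])
def blob(f,u,v,r=10,lo=60,hi=150):
    z=load(f); g=cv2.cvtColor(z['im'],cv2.COLOR_RGB2GRAY); m=((g>lo)&(g<hi)).astype(np.uint8)
    n,l,st,c=cv2.connectedComponentsWithStats(m,connectivity=4); i=l[v,u]; return c[i],st[i],g[v,u]
bt=blob('top1',395,246); bs=blob('sc1',260,240); print(bt,bs)
o1,d1=ray(z,*bt[0]);o2,d2=ray(s,*bs[0])
d1/=np.linalg.norm(d1);d2/=np.linalg.norm(d2)
t=np.linalg.lstsq(np.c_[d1,-d2],o2-o1,rcond=None)[0]; print('tri',o1+d1*t[0],o2+d2*t[1])
print('plane',onz(z,*bt[0],42),onz(s,*bs[0],42),'depth',dep(z,*bt[0]),dep(s,*bs[0]))
# white alarm blob
hsv=cv2.cvtColor(z['im'],cv2.COLOR_RGB2HSV); m=((hsv[...,1]<60)&(hsv[...,2]>110)).astype(np.uint8)
for n,p in dict(heat=(425,252),smoke=(150,285),co=(300,225)).items():
    k,l,st,c=cv2.connectedComponentsWithStats(m); i=l[p[1],p[0]]; cs,_=cv2.findContours((l==i).astype(np.uint8),0,2); e,r=cv2.minEnclosingCircle(cs[0]); print(n,st[i],e,r,onz(z,*e,25))
print('tape',onz(z,365,130,60),'cam',z['E'][:3,3]); print('mount',onz(z,409,366,40),onz(z,492,156,40))
E
```

```text
(array([314.4338692 , 267.71017135]), array([     0,     42,    640,    438, 264370], dtype=int32), np.uint8(91)) (array([260.35869565, 240.47826087]), array([255, 236,  12,  11,  92], dtype=int32), np.uint8(106))
tri [524.45479596 -38.68302881  18.94001733] [ 554.08796162 -178.49463056   18.99932089]
plane [521.04402311 -39.39616318  42.        ] [ 574.07389432 -174.24884216   42.        ] depth [527.3437944  -38.07898857  -0.59228718] [ 573.43955143 -174.38360123   41.26997067]
heat [ 379  206   67   66 3091] (411.42132568359375, 238.85279846191406) 33.85363006591797 [ 584.95040813 -204.33636309   25.        ]
smoke [ 121  234   67   67 3343] (154.0, 268.0) 35.000099182128906 [505.36661501 237.16395836  25.        ]
co [ 240  182   78   79 2551] (278.5, 220.0) 40.966548919677734 [604.10756678  30.084632    25.        ]
tape [ 768.16575699 -112.21730091   60.        ] cam [411.15483497 -62.37211608 784.9526644 ]
mount [ 371.70839444 -202.11092325   40.        ] [ 742.39698547 -342.56179613   40.        ]
```

View pics/crop.png

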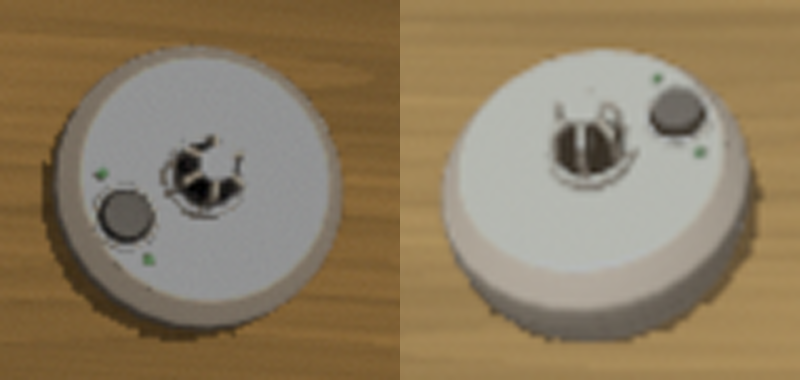

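The crop confirms it: white, round, with an open slatted cage. The button is at top (394.6,245.7) and scene (260.4,240.5). The blob search on the top image merged with the table, so I'll triangulate from this pixel and work out the approach.

```bash
cat >> h.py <<'E'
from scipy.spatial.transform import Rotation as Ro
def tri(z,p,s,q):
    o1,d1=ray(z,*p);o2,d2=ray(s,*q);d1=d1/np.linalg.norm(d1);d2=d2/np.linalg.norm(d2)
    t=np.linalg.lstsq(np.c_[d1,-d2],o2-o1,rcond=None)[0]; a,b=o1+d1*t[0],o2+d2*t[1]; return (a+b)/2,np.linalg.norm(a-b)
def to(target):
    o=get_obs(); R=Ro.from_rotvec(o['orientation']).as_matrix(); print('R',R.round(3).tolist(),'delta tool mm',(R.T@(np.array(target)-o['ee_pos'])).round(1))
E
python3 - <<'E'
from h import *
z,s=load('top1'),load('sc1')
print(tri(z,(394.6,245.7),s,(260.4,240.5)), onz(z,394.6,245.7,42),onz(s,260.4,240.5,42),dep(z,394.6,245.7))
to([572,-173,200])
E
```

```text
(array([ 568.70979453, -174.55396964,   35.67366646]), np.float64(1.5277434806757093)) [ 567.33024868 -172.84147172   42.        ] [ 574.1293685 -174.1630381   42.       ] [ 566.84734895 -172.49989669   44.2972351 ]
R [[-0.957, 0.291, -0.0], [0.291, 0.957, -0.001], [0.0, -0.001, -1.0]] delta tool mm [-597.6 -623.8   22.8]
```

```bash
python3 -m creep '{"delta_pos":[[-0.02,-0.021,0],[-0.02,-0.021,0],[-0.02,-0.021,0],[-0.02,-0.021,0],[-0.02,-0.021,0],[-0.02,-0.021,0],[-0.02,-0.021,0],[-0.02,-0.021,0],[-0.02,-0.021,0],[-0.02,-0.021,0],[-0.02,-0.021,0],[-0.02,-0.021,0],[-0.02,-0.021,0],[-0.02,-0.021,0],[-0.02,-0.021,0],[-0.02,-0.021,0],[-0.02,-0.021,0],[-0.02,-0.021,0],[-0.02,-0.021,0],[-0.02,-0.021,0]],"twist":[[0,0,0],[0,0,0],[0,0,0],[0,0,0],[0,0,0],[0,0,0],[0,0,0],[0,0,0],[0,0,0],[0,0,0],[0,0,0],[0,0,0],[0,0,0],[0,0,0],[0,0,0],[0,0,0],[0,0,0],[0,0,0],[0,0,0],[0,0,0]]}' 0
python3 - <<'E'
from h import *
to([572,-173,200]); print(get_obs()['qpos'].round(2))
E
```

```text
t: 1.77
ee_pos: [442.5, 78.5, 222.6]
orientation: [-0.461, -3.107, 0.0]
ft_force: [-0.3, -0.3, 0.4]
width: 0.4
grasp_force: 0.0
R [[-0.957, 0.291, -0.0], [0.291, 0.957, -0.0], [0.0, -0.0, -1.0]] delta tool mm [-197.  -203.    22.5]
[ 0.15  0.16  2.    0.    0.98 -1.13]
```

```bash
python3 -m creep '{"delta_pos":[[-0.02,-0.02,0],[-0.02,-0.02,0],[-0.02,-0.02,0],[-0.02,-0.02,0],[-0.02,-0.02,0],[-0.02,-0.02,0],[-0.02,-0.02,0],[-0.02,-0.02,0],[-0.02,-0.02,0],[-0.017,-0.023,0],[0,0,0],[0,0,0],[0,0,0],[0,0,0],[0,0,0],[0,0,0],[0,0,0],[0,0,0],[0,0,0],[0,0,0]],"twist":[[0,0,0],[0,0,0],[0,0,0],[0,0,0],[0,0,0],[0,0,0],[0,0,0],[0,0,0],[0,0,0],[0,0,0],[0,0,6.5],[0,0,6.5],[0,0,6.5],[0,0,6.5],[0,0,6.5],[0,0,6.5],[0,0,6.5],[0,0,6.5],[0,0,0],[0,0,0]]}' 0
python3 - <<'E'
from h import *
to([572,-173,200]); print(get_obs()['qpos'].round(2)); save('wrist','w1')
E
```

```text
t: 3.43
ee_pos: [571.6, -171.5, 222.4]
orientation: [-1.772, -2.593, 0.0]
ft_force: [-0.7, -1.1, -0.8]
width: 0.2
grasp_force: 0.0
R [[-0.363, 0.932, -0.001], [0.932, 0.363, 0.0], [0.0, -0.001, -1.0]] delta tool mm [-1.6 -0.1 22.4]
[-0.31  0.38  1.69 -0.    1.07 -0.68]
```

View pics/w1.png

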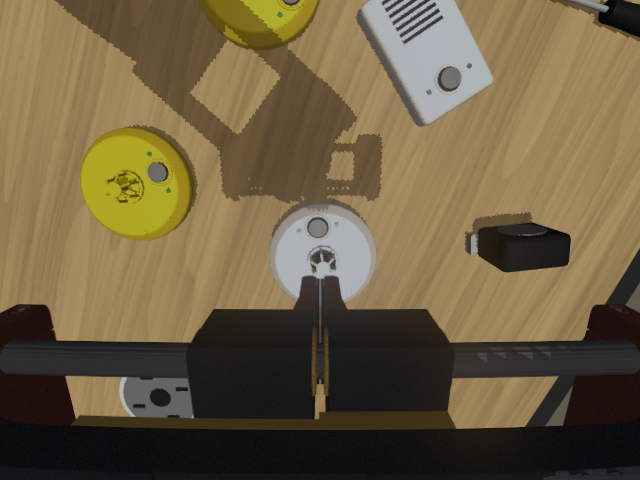

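The wrist view shows the button at (317,228) and the cage at (321,260), with the cage almost straight behind the button along tool -x. I'll measure here, go down part way and measure again.

```bash
cat >> h.py <<'E'
def button(f,u,v,r=16):
    z=load(f); hsv=cv2.cvtColor(z['im'],cv2.COLOR_RGB2GRAY).astype(int); g=hsv[v,u]
    m=(np.abs(hsv-np.median(hsv[v-3:v+4,u-3:u+4]))<25).astype(np.uint8); m=cv2.morphologyEx(m,cv2.MORPH_OPEN,np.ones((3,3),np.uint8))
    n,l,st,c=cv2.connectedComponentsWithStats(m,connectivity=4); i=l[v,u]; return c[i],st[i]
E
python3 - <<'E'
from h import *
w=load('w1'); b=button('w1',317,228); print(b, onz(w,*b[0],42),dep(w,*b[0])); c=onz(w,321,248,36); print('face dir', c)
E
python3 -m creep '{"delta_pos":[[0.015,0,0.01],[0.01,0,0.015],[0,0,0.02],[0,0,0.02],[0,0,0.015],[0,0,0.01],[0,0,0]],"twist":[[0,0,0],[0,0,0],[0,0,0],[0,0,0],[0,0,0],[0,0,0],[0,0,0]]}' 0
python3 - <<'E'
from h import *
save('wrist','w2')
E
```

```text
(array([317.35341365, 228.07228916]), array([309, 220,  18,  17, 249], dtype=int32)) [ 570.17814194 -173.05895742   42.        ] [ 570.10503807 -172.84840562   43.07560425]
face dir [ 582.06162554 -192.99816879   36.        ]
t: 4.07
ee_pos: [561.5, -147.8, 130.6]
orientation: [-1.773, -2.589, 0.002]
ft_force: [-0.1, 0.6, 0.3]
width: 0.3
grasp_force: 0.0
```

View pics/w2.png

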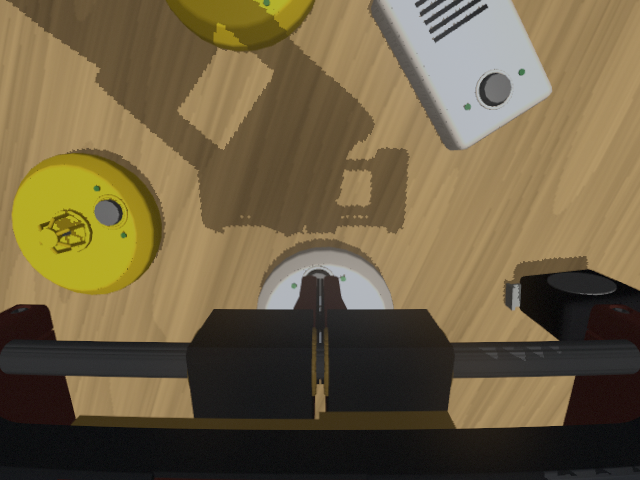

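In the second wrist view the shut fingers hide the button at about (319,270), as they should when almost above it. The first wrist view and the top view agree to about 2 mm. I'll aim 2 mm outward of the button centre, to stay off the cage.

```bash
python3 - <<'E'
from h import *
print(tri(load('w1'),(317.35,228.07),load('sc1'),(260.4,240.5)),tri(load('w1'),(317.35,228.07),load('top1'),(394.6,245.7)))
to([569.5,-171.5,50])
E
```

```text
(array([ 570.46817176, -174.43237489,   37.67978873]), np.float64(1.0377778963765285)) (array([ 571.18699621, -175.95257914,   24.54893724]), np.float64(1.075856935553113))
R [[-0.361, 0.932, -0.002], [0.932, 0.361, 0.001], [0.001, -0.002, -1.0]] delta tool mm [-24.5  -1.5  81.8]
```

```bash
python3 -m creep '{"delta_pos":[[-0.012,0,0.01],[-0.012,-0.001,0.015],[0,0,0.018],[0,0,0.015],[0,0,0.012],[0,0,0.006],[0,0,0.002],[0,0,0],[0,0,0]],"twist":[[0,0,0],[0,0,0],[0,0,0],[0,0,0],[0,0,0],[0,0,0],[0,0,0],[0,0,0],[0,0,0]]}' 0
python3 - <<'E'
from h import *
to([569.5,-171.5,42]); save('scene','s2')
im=load('s2')['im'][190:300,190:320]; cv2.imwrite('pics/s2c.png',cv2.resize(im,(780,600)[:2] and (709,600),interpolation=cv2.INTER_CUBIC)[:,:,::-1])
E
```

```text
t: 4.87
ee_pos: [571.1, -171.2, 55.3]
orientation: [1.776, 2.59, 0.0]
ft_force: [0.6, 0.2, 0.4]
width: 0.6
grasp_force: 0.0
R [[-0.36, 0.933, 0.001], [0.933, 0.36, -0.0], [-0.001, 0.001, -1.0]] delta tool mm [ 0.3 -1.6 13.3]
```

View pics/s2c.png

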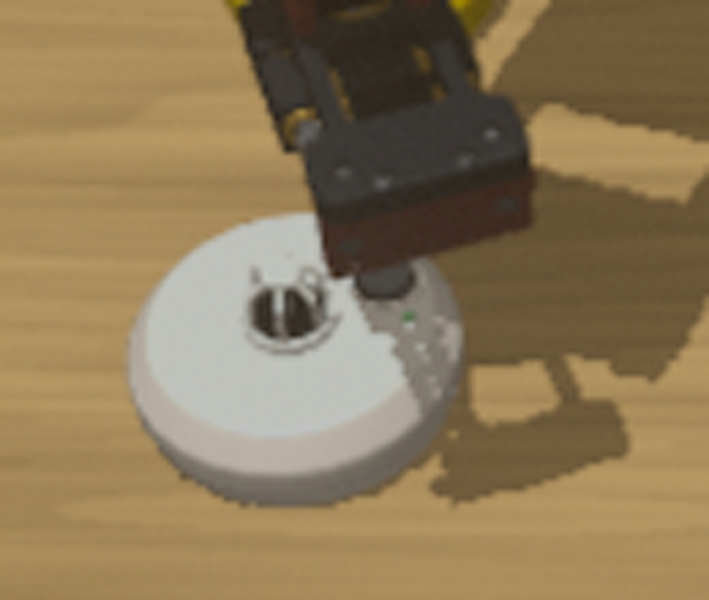

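The crop shows the gripper body's near end hiding the fingertips. The button at (385,280) is directly below the tool and the cage at (285,310) is well clear to the left. Next I go down gently with force checks.

```bash
python3 -m creep '{"delta_pos":[[0,-0.001,0.004],[0,0,0.004],[0,0,0.003],[0,0,0.001],[0,0,0.001],[0,0,0],[0,0,0]],"twist":[[0,0,0],[0,0,0],[0,0,0],[0,0,0],[0,0,0],[0,0,0],[0,0,0]]}' 0
python3 -m creep '{"delta_pos":[[0,0,0.001],[0,0,0.001],[0,0,0],[0,0,0]],"twist":[[0,0,0],[0,0,0],[0,0,0],[0,0,0]]}' 0
```

```text
t: 5.5
ee_pos: [569.3, -171.2, 41.7]
orientation: [-1.777, -2.59, 0.0]
ft_force: [-0.8, 0.7, 1.8]
width: 0.5
grasp_force: 1.0
t: 5.83
ee_pos: [569.5, -171.3, 39.8]
orientation: [-1.777, -2.591, 0.0]
ft_force: [-2.5, 0.6, 3.2]
width: 0.6
grasp_force: 1.8
```

```bash
python3 -m creep '{"delta_pos":[[0,0,0.001],[0,0,0.0005],[0,0,0],[0,0,0],[0,0,0]],"twist":[[0,0,0],[0,0,0],[0,0,0],[0,0,0],[0,0,0]]}' 0
python3 -m creep '{"delta_pos":[[0,0,0.0005],[0,0,0],[0,0,0],[0,0,0]],"twist":[[0,0,0],[0,0,0],[0,0,0],[0,0,0]]}' 0
```

```text
t: 6.25
ee_pos: [569.6, -171.3, 38.4]
orientation: [-1.777, -2.591, -0.0]
ft_force: [-2.3, 1.3, 6.1]
width: 0.5
grasp_force: 2.9
t: 6.58
ee_pos: [569.6, -171.3, 38.3]
orientation: [1.777, 2.591, 0.0]
ft_force: [-3.4, 2.3, 9.9]
width: 0.6
grasp_force: 4.9
```

The force jumped from 6 to 10 N with almost no travel, so the button is at the bottom. Holding for 3.3 s.

```bash
python3 -m creep '{"delta_pos":[[0,0,0],[0,0,0],[0,0,0],[0,0,0],[0,0,0],[0,0,0],[0,0,0],[0,0,0],[0,0,0],[0,0,0],[0,0,0],[0,0,0],[0,0,0],[0,0,0],[0,0,0],[0,0,0],[0,0,0],[0,0,0],[0,0,0],[0,0,0]],"twist":[[0,0,0],[0,0,0],[0,0,0],[0,0,0],[0,0,0],[0,0,0],[0,0,0],[0,0,0],[0,0,0],[0,0,0],[0,0,0],[0,0,0],[0,0,0],[0,0,0],[0,0,0],[0,0,0],[0,0,0],[0,0,0],[0,0,0],[0,0,0]]}' 0
python3 -m creep '{"delta_pos":[[0,0,0],[0,0,0],[0,0,0],[0,0,0],[0,0,0],[0,0,0],[0,0,0],[0,0,0],[0,0,0],[0,0,0],[0,0,0],[0,0,0],[0,0,0],[0,0,0],[0,0,0],[0,0,0],[0,0,0],[0,0,0],[0,0,0],[0,0,0]],"twist":[[0,0,0],[0,0,0],[0,0,0],[0,0,0],[0,0,0],[0,0,0],[0,0,0],[0,0,0],[0,0,0],[0,0,0],[0,0,0],[0,0,0],[0,0,0],[0,0,0],[0,0,0],[0,0,0],[0,0,0],[0,0,0],[0,0,0],[0,0,0]]}' 0
```

```text
t: 8.25
ee_pos: [569.6, -171.3, 38.3]
orientation: [1.777, 2.591, 0.0]
ft_force: [-3.7, 0.3, 10.4]
width: 0.4
grasp_force: 4.9
t: 9.92
ee_pos: [569.6, -171.3, 38.3]
orientation: [1.777, 2.591, 0.0]
ft_force: [-2.9, 2.2, 9.4]
width: 0.3
grasp_force: 4.9
```

Held about 3.3 s or more. Now lifting straight up, well clear.

```bash
python3 -m creep '{"delta_pos":[[0,0,-0.002],[0,0,-0.004],[0,0,-0.01],[0,0,-0.015],[0,0,-0.02],[0,0,-0.02],[0,0,-0.02],[0,0,-0.02],[0,0,-0.02],[0,0,-0.02],[0,0,-0.015],[0,0,-0.01],[0,0,0],[0,0,0],[0,0,0],[0,0,0]],"twist":[[0,0,0],[0,0,0],[0,0,0],[0,0,0],[0,0,0],[0,0,0],[0,0,0],[0,0,0],[0,0,0],[0,0,0],[0,0,0],[0,0,0],[0,0,0],[0,0,0],[0,0,0],[0,0,0]]}' 0
python3 - <<'E'
from h import *
save('wrist','w3'); w=load('w3'); b=button('w3',317,232); print(b[0],b[1],dep(w,*b[0]),onz(w,*b[0],42))
E
```

```text
t: 11.25
ee_pos: [568.9, -171.1, 212.4]
orientation: [-1.776, -2.589, 0.001]
ft_force: [-0.1, -0.2, 0.9]
width: 0.1
grasp_force: 0.0
[319.71167883 231.86861314] [311 223  18  19 274] [ 569.94727002 -172.87318392   44.7342319 ] [ 570.15696446 -173.43041688   42.        ]
```

View pics/w3.png

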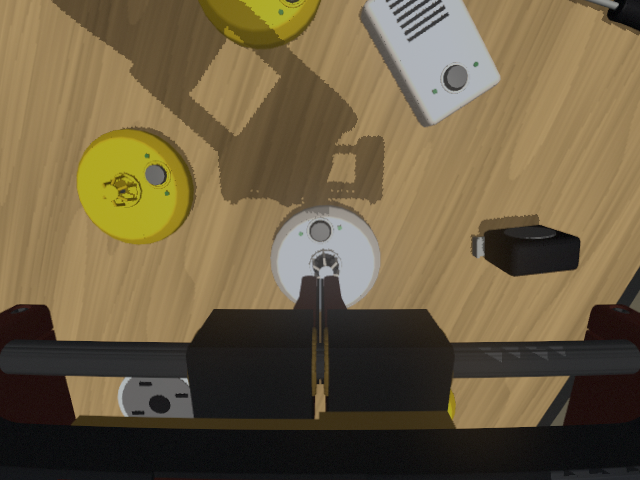

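The wrist view shows the alarm unmoved. The button at (320,232) still works out to (570,-173), and it has sprung back out. The hand is 170 mm above it.

```bash
python3 -c "from workcell import close_job; print(close_job())"
```

```text
the job is handed in; nothing more can be done
None
```

I pressed the heat alarm's test button to the bottom with about 10 N, held it for about 3.5 s and let it go; the hand is now 170 mm above it, the alarm has not moved, no contact with anything else showed, and the job is handed in (no verdict came back).

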